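# Fold back the bifold spatter guard on the fabrication bench

### The job

Fold back the amber spatter guard that stands in front of the rolled metal ring: push it in at its fold hinge, away from the robot, so that both panels collapse along the track and finish stacked together beside their hinged post, as far as they will go. Leave the green guard in front of the flanged reel as it is.

Things in the scene. Friction and masses are not known exactly. Their poses are not given: they have to be found in the camera images.
- amber_guard (a joint): fold angle of the amber bifold guard (yellow frames): angle in rad of each panel to the track, 0 shut, 1.48 stop (stacked, square to the track). Two equal panels, 110 mm from hinge line to hinge line, 12 mm thick, 24 to 170 mm above the table, no top rail. Starts slightly folded away from the robot; needs 2 to 5 N at the fold, no spring, stays where left.
- amber_fold (a point): axis of the amber guard's fold hinge, an upright steel barrel 11 mm across, at the panels' top edge (170 mm high). Hinge lines lie in the panels' robot-side faces. It swings on a 110 mm circle about amber_post, away from the robot. Fingers inside the fold wedge at about 50 degrees; then push the second panel's far face near its free end along the track (it can jam if pushed near the fold).
- amber_post (a point): fixed hinge line of the first panel, at the left end of the track seen from the robot, 170 mm high. x axis: across the track, the way the fold goes (away from the robot); -y axis: along the track, where the second panel's free end runs, to the far end 220 mm off. Grey posts 180 mm tall, 24 mm beyond each end. The ring stands 175 mm beyond the track, under 160 mm tall.
- green_fold (a point): fold hinge, at the top edge, of the other guard (green frames and windows, in front of the flanged reel). Alike, but with its hinged post on the right; it moves as easily and is to be left as it is. The two bays swap sides from run to run.

How it is judged:
By the outcome, as a careful person would: the job done as asked, in the order asked, and still so for the second after the job is handed in, with the robot touching nothing.
It also fails if it takes over 45 s, if anything falls off the work surface, if the arm or the gripper's body presses on something with over 40 N, if the wrist force passes 120 N, or if a joint passes its speed limit or range.

### The arm

A 6-joint arm with a two-finger parallel gripper is mounted at the origin on the work surface. World frame = base frame: x ahead of the robot, y to its left, z up, the work surface at z = 0. Lengths are in mm, angles in rad, forces in N, time in s.
With the tool pointing down it reaches from about 300 to 775 mm from the base axis. Payload 14.6 kg.
Tool frame: the origin (TCP) lies on the front face of the gripper's body, between the roots of the fingers; the fingertips stand 97 mm ahead of it and the grasp point (between the pads) lies 78 mm ahead of it; z points along the fingers, y is the direction in which the jaws open and shut (so a half turn about z gives the same grasp; the last joint's range is limited). The gripper opens to 94 mm and grips with 3 to 60 N. Pads are 16 mm wide; open, the fingers measure 119 mm over their backs; the gripper's body (75 mm by 177 mm) begins 78 mm behind the grasp point.
Start: joints at [1.094, 0.3, 1.521, -0, 1.321, -0.067], TCP at [219.131, 504.452, 302.646] pointing down, gripper open.
Joint ranges: [-3.03, 3.03], [-0.79, 2.21], [0.23, 2.52], [-1.04, 4.18], [0, 3.07], [-2.55, 2.55]. Speed limits (rad/s): [2.22, 2.22, 2.57, 3.14, 3.14, 3.14].

### API

Orientations are given as [roll, pitch, yaw] about the fixed x, y, z axes, in that order (R = Rz(yaw) Ry(pitch) Rx(roll)).
In Python, from cell import manip, eyes, finder gives the robot as it stands.
- The arm moves only by the tool drive_tool, never from a script. Its argument "rows" is a list of rows, each an object with "offset": the shift along the tool's x, y, z in mm, a list of three; "spin": the turn about the tool's z in degrees; "jaw": the finger opening in mm, from 0 to 94. In form: [{"offset": [dx, dy, dz], "spin": spin, "jaw": jaw}, ...]. A call has 1 to 20 rows; each row shifts and turns the commanded pose from where the row before left it, along the tool's axes as they then stand; what a row does not reach is not made up. A row lasts 1/10 s, in which the tool goes at most 50 mm and 8.59 degrees, less where a joint would pass 70% of its speed; a pose out of reach is approached as far as the arm can. A call is refused whole if a number of a shift passes 50 or a number of a turn 8.59, either way. A call with a gripper value outside its range is refused whole. The fingers move at their own pace and stop on an object; "force" is the grip in N (left out, the last holds). Time passes only in rows, so rows that do not move let the fingers close. It gives the time, the measured TCP pose, the force and the opening at its end, in the units of the state.
- manip.read_state(): the state, without advancing time (a new reading comes with each control period).
- eyes.camera(name): name is "side" or "top"; returns a dict with "color" (420x560x3 uint8, blue, green, red), "depth" (420x560 float32, mm along the optical axis (not along the pixel's ray), 0 where there is no reading), "vfov" (degrees; the focal length in pixels is half the picture's height over the tangent of half this angle, whatever the lens; pixels are square), "cx", "cy" (the principal point, pixels), "rvec" (rotation vector, rad) and "tvec" (3), from world to camera coordinates, as OpenCV has them. Camera axes: x right, y down, z forward; pixel columns grow to the right and rows downward; lengths in mm; the calibration is good to about 2 mm. A picture is of the moment at which its call begins.
- manip.sign_off(): hands the job in, once; it reports no verdict.
Trained networks look in the newest picture that a camera, given by its name, has taken for a name from the list of things; names that differ only in an ending like _2 or _b are one class to them, and where a whole thing is asked for, a point or a joint stands for the part that bears it (a point fixed in the world has none). Each returns a list of dicts, best first, with "p" (0 to 1); they miss things now and then, are a little off and sometimes report something else, mostly with a low value. They report only what shows in the picture. A call takes as long as a camera call.
- finder.find_in(camera, target): "uv" ([column, row] in pixels, amid what is visible of it).
The state is a dict: "clock": time; "joints": joint angles; "qd": joint speeds; "effort": joint torques, N m; "eef_pos": TCP position; "eef_rot": TCP orientation; "wrist_force": force on the tool from outside, world axes, zero at the start; "moment": the same for the moment, N m; "finger_gap": finger opening in mm.
Only numpy, scipy, OpenCV 4.12 (cv2) and the standard library are available. Lean on these libraries where they do the work, as an engineer would, in place of code of your own. Each camera call takes 0.05 s, during which the arm holds its last target. There are 200 camera calls.

## Working session

There is one attempt and no reset: what is moved stays moved. The work goes in short steps, Python scripts to look and compute and a tool call to move; the robot and the scene stay as the last step left them, time stands still between calls to the robot, and variables do not carry over. Pictures are saved under pics/ and viewed, about 8 in all and at most 12, crops included, and the job is handed in when it is done.

Besides the shell and the picture viewer there is one more tool, called after "Request:" as name(argument=value, ...) on one line, values as JSON. drive_tool: Moves the arm, as the interface text tells. Its arguments: {"type":"object","properties":{"rows":{"type":"array","items":{"type":"object","properties":{"offset":{"type":"array","items":{"type":"number"}},"spin":{"type":"number"},"jaw":{"type":"number"}}}},"force":{"type":"number"}},"required":["rows"]}

```bash
mkdir -p pics; cat > h.py <<'E'
import numpy as np,cv2
from cell import manip,eyes,finder
def shot(n):
    c=eyes.camera(n); c['f']=c['color'].shape[0]/2/np.tan(np.radians(c['vfov'])/2)
    c['R']=cv2.Rodrigues(np.array(c['rvec'],float))[0]; c['t']=np.array(c['tvec'],float).ravel(); return c
def ray(c,uv):
    d=np.array([(uv[0]-c['cx'])/c['f'],(uv[1]-c['cy'])/c['f'],1]); return c['R'].T@d, -c['R'].T@c['t']
def atz(c,uv,z):
    d,o=ray(c,uv); return o+d*(z-o[2])/d[2]
def dep(c,uv):
    d,o=ray(c,uv); return o+d*c['depth'][int(uv[1]),int(uv[0])]
E
python3 - <<'E'
from h import *
print(manip.read_state())
for n in ('side','top'):
    c=shot(n); cv2.imwrite(f'pics/{n}1.png',c['color']); print(n,c['f'],ray(c,(c['cx'],c['cy'])))
    for t in ('amber_fold','amber_post','green_fold','amber_guard'):
        for r in finder.find_in(n,t)[:2]: print(t,r,atz(c,r['uv'],170).round(),dep(c,r['uv']).round())
E
```

```text
{'clock': 0.0, 'joints': array([ 1.09441157e+00,  3.00459112e-01,  1.52157848e+00,  3.74544607e-05,
        1.32072979e+00, -6.65925826e-02]), 'qd': array([-1.26015235e-04, -9.58513759e-04,  3.95346462e-04,  7.49681974e-04,
        2.53210370e-03,  7.19143948e-05]), 'effort': array([-1.82235333e-03, -5.31833982e+01, -3.52713776e+01,  7.07140379e-02,
        2.46026705e-02, -1.17096047e-04]), 'eef_pos': array([219.05195774, 504.32640919, 302.0939491 ]), 'eef_rot': array([-3.14042294e+00, -1.14368736e-04,  2.73179112e+00]), 'wrist_force': array([0.35393095, 0.97572878, 0.87948006]), 'moment': array([0.04718883, 0.02517553, 0.00221716]), 'finger_gap': 93.73883737474524}
side 501.2295017276219 (array([ 0.01476327,  0.62434321, -0.78101063]), array([ 426.82608503, -561.42431854,  883.64468003]))
amber_fold {'uv': [275.5, 156.2], 'p': 0.96} [449. 134. 170.] [451. 209.  92.]
amber_post {'uv': [305.6, 198.6], 'p': 0.73} [500.  23. 170.] [517. 158.   5.]
amber_post {'uv': [274.5, 162.8], 'p': 0.62} [446. 116. 170.] [449. 218.  62.]
amber_guard {'uv': [276.8, 156.6], 'p': 0.57} [452. 133. 170.] [454. 202.  99.]
top 477.6340676517951 (array([ 0.20967765, -0.01676335, -0.97762686]), array([ 265.13575349,   54.90144443, 1081.04227739]))
amber_fold {'uv': [217.3, 220.9], 'p': 0.85} [441. 162. 170.] [455. 171.  98.]
amber_post {'uv': [222.8, 204.9], 'p': 0.6} [471. 149. 170.] [509. 166.   5.]
green_fold {'uv': [414.4, 191.6], 'p': 0.94} [ 463. -227.  170.] [ 483. -255.   79.]
amber_guard {'uv': [216.1, 222.0], 'p': 0.62} [439. 164. 170.] [455. 175.  83.]
```

View pics/top1.png

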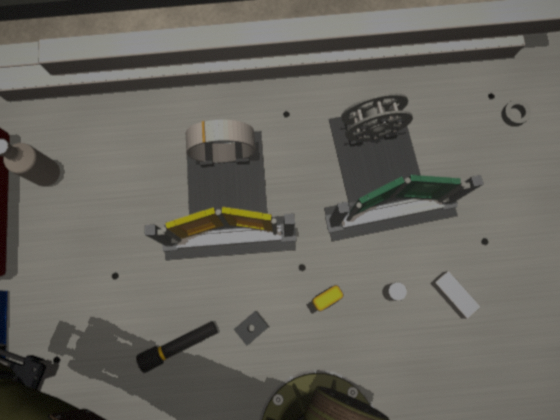

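View pics/side1.png

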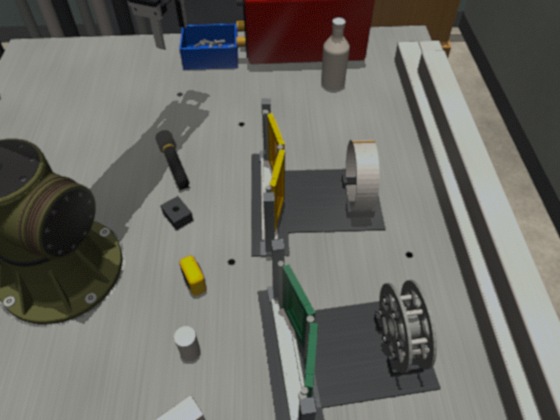

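The top view shows the amber guard from about (165,235) to (278,228), with its fold near (218,211) and grey posts near (153,231) and (290,220). The green guard is on the right, with its fold near (408,180). I'll zoom in on the amber one.

```bash
python3 - <<'E'
from h import *
c=shot('top'); im=c['color'][190:265,135:310]
im=cv2.resize(im,None,fx=4.5,fy=4.5,interpolation=cv2.INTER_CUBIC); im=cv2.convertScaleAbs(im,alpha=1.8)
for k in range(140,310,10): cv2.putText(im,str(k),(int((k-135)*4.5),8),0,.3,(0,0,255)); cv2.line(im,(int((k-135)*4.5),10),(int((k-135)*4.5),14),(0,0,255))
for k in range(190,265,10): cv2.putText(im,str(k),(0,int((k-190)*4.5)),0,.3,(0,0,255))
cv2.imwrite('pics/z.png',im)
# points near 160..180mm high
d=c['depth'];v,u=np.mgrid[195:260,140:305];D=d[195:260,140:305]
P=np.stack([(u-c['cx'])/c['f']*D,(v-c['cy'])/c['f']*D,D],-1).reshape(-1,3); P=(P-c['t'])@c['R']
hsv=cv2.cvtColor(c['color'][195:260,140:305],cv2.COLOR_BGR2HSV).reshape(-1,3)
for lo,hi in((158,176),(174,190)):
    m=(P[:,2]>lo)&(P[:,2]<hi); Q=P[m]; print(lo,len(Q)); 
    for y in range(0,320,10):
        q=Q[(Q[:,1]>=y)&(Q[:,1]<y+10)]
        if len(q): print(y,len(q),q[:,0].min().round(),np.median(q[:,0]).round(),q[:,0].max().round(),np.median(q[:,2]).round())
E
```

```text
158 901
10 8 421.0 421.0 440.0 169.0
20 10 421.0 421.0 429.0 170.0
30 7 421.0 427.0 431.0 167.0
40 2 430.0 430.0 430.0 164.0
50 33 426.0 433.0 443.0 169.0
60 37 433.0 439.0 446.0 169.0
70 36 436.0 442.0 449.0 169.0
80 38 438.0 445.0 452.0 169.0
90 39 441.0 447.0 454.0 170.0
100 37 443.0 449.0 457.0 169.0
110 35 447.0 452.0 458.0 170.0
120 36 449.0 455.0 461.0 169.0
130 39 452.0 458.0 464.0 169.0
140 38 454.0 459.0 467.0 169.0
150 26 453.0 458.0 467.0 169.0
160 26 453.0 459.0 468.0 169.0
170 38 454.0 460.0 467.0 169.0
180 39 452.0 457.0 465.0 168.0
190 39 450.0 456.0 463.0 170.0
200 38 448.0 453.0 461.0 170.0
210 38 445.0 452.0 459.0 169.0
220 37 443.0 449.0 457.0 169.0
230 41 441.0 446.0 455.0 169.0
240 40 438.0 444.0 453.0 169.0
250 40 436.0 441.0 449.0 169.0
260 38 426.0 434.0 447.0 168.0
270 25 426.0 431.0 435.0 164.0
280 31 424.0 432.0 444.0 168.0
290 9 424.0 425.0 440.0 166.0
300 1 425.0 425.0 425.0 165.0
174 228
10 35 421.0 430.0 440.0 180.0
20 56 421.0 430.0 440.0 180.0
30 20 421.0 432.0 441.0 179.0
50 1 427.0 427.0 427.0 175.0
210 1 455.0 455.0 455.0 174.0
250 1 448.0 448.0 448.0 174.0
280 55 424.0 435.0 443.0 179.0
290 56 424.0 434.0 444.0 179.0
300 3 430.0 432.0 438.0 178.0
```

View pics/z.png

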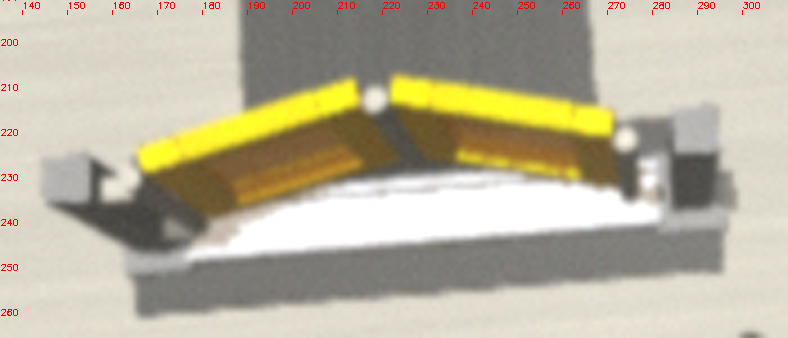

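The crop shows the fold barrel at about (217,213), the free-end barrel at (273.5,221) and the post hinge at about (161,230). I'll turn the tool to square it with the track, then compute these positions.

Request:
drive_tool(rows=[{"offset":[0,0,0],"spin":-7.8,"jaw":0},{"offset":[0,0,0],"spin":-7.8,"jaw":0},{"offset":[0,0,0],"spin":-7.8,"jaw":0},{"offset":[0,0,0],"spin":0,"jaw":0},{"offset":[0,0,0],"spin":0,"jaw":0}], force=30)

```text
clock: 1.05
eef_pos: [219.1, 504.5, 302.6]
eef_rot: [-3.142, -0.0, 3.136]
wrist_force: [-0.6, -0.4, 0.3]
finger_gap: 57.3
```

```bash
python3 - <<'E'
from h import *
c=shot('top')
for uv in((217.7,212.7),(273.5,221),(161,230.5)): print(atz(c,uv,170).round(1))
s=manip.read_state();print(s['clock'],s['eef_pos'],s['eef_rot'],s['finger_gap'],s['joints'])
E
```

```text
[456.9 160.2 170. ]
[430.5  53.6 170. ]
[432.  271.5 170. ]
1.1 [219.10922157 504.44831528 302.64220933] [ 3.14158139e+00 -8.42378298e-05  3.13634839e+00] 53.10948149278543 [ 1.09440683e+00  2.99882182e-01  1.52103106e+00  8.27481218e-05
  1.32070761e+00 -4.71165706e-01]
```

Request:
drive_tool(rows=[{"offset":[-18.6,-34.4,0],"spin":0,"jaw":0},{"offset":[-18.6,-34.4,0],"spin":0,"jaw":0},{"offset":[-18.6,-34.4,0],"spin":0,"jaw":0},{"offset":[-18.6,-34.4,0],"spin":0,"jaw":0},{"offset":[-18.6,-34.4,0],"spin":0,"jaw":0},{"offset":[-18.6,-34.4,0],"spin":0,"jaw":0},{"offset":[-18.6,-34.4,0],"spin":0,"jaw":0},{"offset":[-18.6,-34.4,0],"spin":0,"jaw":0},{"offset":[-18.6,-34.4,0],"spin":0,"jaw":0},{"offset":[-18.6,-34.4,0],"spin":0,"jaw":0},{"offset":[0,0,0],"spin":0,"jaw":0},{"offset":[0,0,25],"spin":0,"jaw":0},{"offset":[0,0,25],"spin":0,"jaw":0},{"offset":[0,0,25],"spin":0,"jaw":0},{"offset":[0,0,25],"spin":0,"jaw":0},{"offset":[0,0,5],"spin":0,"jaw":0},{"offset":[0,0,0],"spin":0,"jaw":0}])

```text
clock: 2.8
eef_pos: [404.5, 160.5, 197.6]
eef_rot: [-3.141, -0.001, 3.139]
wrist_force: [0.2, -0.0, 0.5]
finger_gap: 0.5
```

Request:
drive_tool(rows=[{"offset":[-9,0,0],"spin":0,"jaw":0},{"offset":[-9,0,0],"spin":0,"jaw":0},{"offset":[-9,0,0],"spin":0,"jaw":0},{"offset":[-9,0,0],"spin":0,"jaw":0},{"offset":[-6,1.5,0],"spin":0,"jaw":0},{"offset":[-6,2,0],"spin":0,"jaw":0},{"offset":[-7,3,0],"spin":0,"jaw":0},{"offset":[-6,3,0],"spin":0,"jaw":0},{"offset":[-6,3.3,0],"spin":0,"jaw":0},{"offset":[-6,3.7,0],"spin":0,"jaw":0},{"offset":[0,0,0],"spin":0,"jaw":0}])

```text
clock: 3.9
eef_pos: [478.3, 177.2, 197.6]
eef_rot: [3.141, 0.0, 3.14]
wrist_force: [-0.0, -0.0, -0.9]
finger_gap: 0.5
```

```bash
cat > look.py <<'E'
from h import *
import sys
c=shot('top'); cv2.imwrite(sys.argv[1],cv2.convertScaleAbs(cv2.resize(c['color'][150:270,130:320],None,fx=4,fy=4,interpolation=cv2.INTER_CUBIC),alpha=1.6))
s=manip.read_state();print(s['clock'],s['eef_pos'],s['wrist_force'])
D=c['depth'];v,u=np.mgrid[:420,:560]
P=np.stack([(u-c['cx'])/c['f']*D,(v-c['cy'])/c['f']*D,D],-1).reshape(-1,3); P=(P-c['t'])@c['R']
h=cv2.cvtColor(c['color'],cv2.COLOR_BGR2HSV).reshape(-1,3)
m=(abs(P[:,2]-169)<6)&(h[:,1]>150)&(h[:,0]>18)&(h[:,0]<36)&(P[:,0]>400)&(P[:,0]<600)&(P[:,1]>0)&(P[:,1]<300); Q=P[m]
for x in range(420,570,10):
    q=np.sort(Q[(Q[:,0]>=x)&(Q[:,0]<x+10),1]).round()
    if len(q): print(x,len(q),q[::max(1,len(q)//10)])
E
python3 look.py pics/l1.png
```

```text
3.95 [478.0068591  177.05650362 197.64808038] [ 0.74324771 -0.08098071 -0.16014417]
430 6 [93. 93. 95. 95. 97. 99.]
440 41 [ 88.  90.  92.  94.  96.  97.  98. 100. 102. 104. 106.]
450 4 [94. 96. 98. 98.]
```

View pics/l1.png

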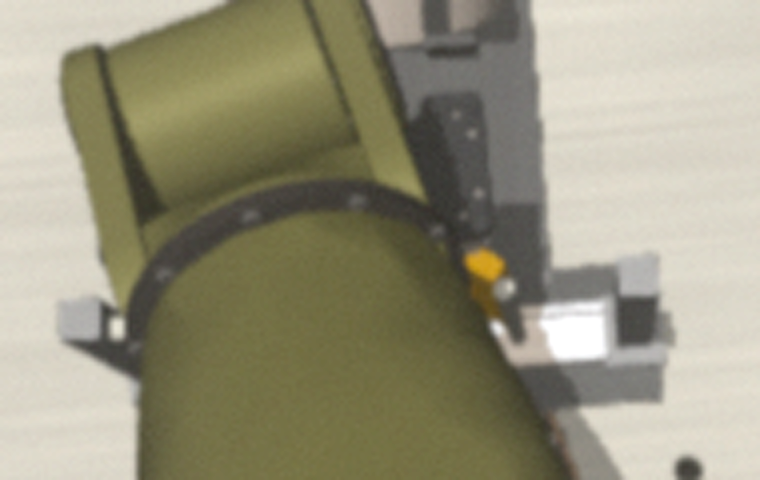

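The arm covers most of the guard, but the free end shows at y≈85, which gives θ≈0.59 as planned. I'll push on to about 46°.

Request:
drive_tool(rows=[{"offset":[-5,3.7,0],"spin":0,"jaw":0},{"offset":[-5,4,0],"spin":0,"jaw":0},{"offset":[-4,4,0],"spin":0,"jaw":0},{"offset":[0,0,0],"spin":0,"jaw":0}])

```text
clock: 4.35
eef_pos: [490.7, 189.0, 197.6]
eef_rot: [-3.141, -0.004, 3.141]
wrist_force: [-16.3, -0.5, 7.6]
finger_gap: 0.7
```

```bash
python3 look.py pics/l2.png
```

```text
4.4 [490.53981684 188.88970372 197.56449204] [-16.71514636  -0.04163689   8.25792771]
440 13 [110. 110. 110. 111. 112. 112. 112. 112. 113. 113. 114. 115. 116.]
450 4 [113. 115. 117. 117.]
```

It's wedging now at 16 N, with θ≈0.75. I'll back out, go over the guard and come down beyond the second panel's free end.

Request:
drive_tool(rows=[{"offset":[5,0,0],"spin":0,"jaw":0},{"offset":[10,0,0],"spin":0,"jaw":0},{"offset":[25,0,0],"spin":0,"jaw":0},{"offset":[30,0,0],"spin":0,"jaw":0},{"offset":[22,0,0],"spin":0,"jaw":0},{"offset":[0,0,0],"spin":0,"jaw":0},{"offset":[0,0,-35],"spin":0,"jaw":0},{"offset":[0,0,-35],"spin":0,"jaw":0},{"offset":[0,0,-35],"spin":0,"jaw":0},{"offset":[0,0,0],"spin":0,"jaw":0},{"offset":[-14.5,-30,0],"spin":0,"jaw":0},{"offset":[-14.5,-30,0],"spin":0,"jaw":0},{"offset":[-14.5,-30,0],"spin":0,"jaw":0},{"offset":[-14.5,-30,0],"spin":0,"jaw":0},{"offset":[0,0,0],"spin":0,"jaw":0}])

```text
clock: 5.9
eef_pos: [458.7, 65.7, 301.8]
eef_rot: [-3.141, -0.0, 3.137]
wrist_force: [0.4, 0.4, 0.5]
finger_gap: 0.2
```

```bash
python3 look.py pics/l3.png
```

```text
5.95 [458.06638054  67.09272404 301.82267447] [-0.57116502  0.82887667 -1.34371541]
440 33 [251. 255. 256. 258. 259. 259. 261. 262. 263. 265. 267.]
450 46 [241. 245. 247. 249. 250. 252. 253. 255. 257. 257. 261. 263.]
460 48 [230. 235. 237. 239. 240. 241. 243. 244. 246. 247. 249. 252.]
470 46 [222. 224. 227. 229. 229. 231. 233. 235. 236. 237. 239. 243.]
480 50 [209. 213. 216. 218. 220. 222. 224. 226. 228. 230.]
490 46 [201. 204. 206. 208. 210. 210. 212. 214. 216. 218. 219. 223.]
500 51 [178. 180. 194. 197. 200. 201. 204. 205. 207. 210. 216.]
510 6 [198. 200. 200. 201. 202. 204.]
```

View pics/l3.png

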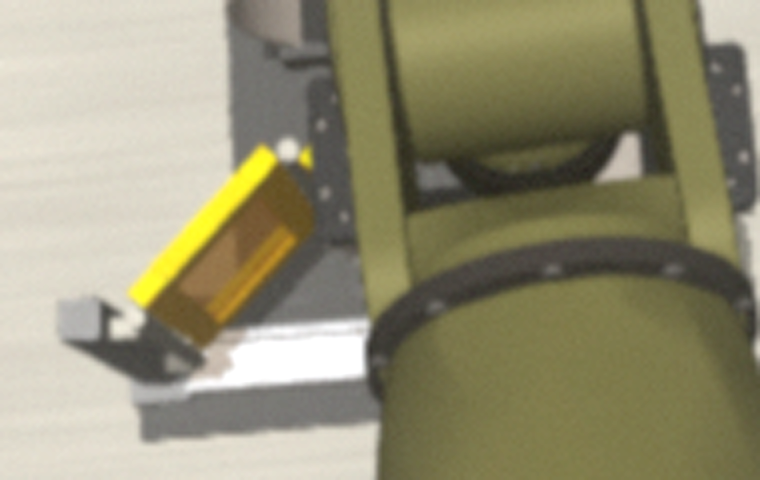

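The image shows the first panel at about 45° and the fold barrel at (288,148), with the far side clear. I'll go down and push along +y.

Request:
drive_tool(rows=[{"offset":[0,0,35],"spin":0,"jaw":0},{"offset":[0,0,35],"spin":0,"jaw":0},{"offset":[0,0,35],"spin":0,"jaw":0},{"offset":[0,0,0],"spin":0,"jaw":0},{"offset":[0,10,0],"spin":0,"jaw":0},{"offset":[0,10,0],"spin":0,"jaw":0},{"offset":[0,10,0],"spin":0,"jaw":0},{"offset":[0,10,0],"spin":0,"jaw":0},{"offset":[0,10,0],"spin":0,"jaw":0},{"offset":[0,10,0],"spin":0,"jaw":0},{"offset":[0,0,0],"spin":0,"jaw":0}])

```text
clock: 7.05
eef_pos: [457.4, 129.5, 197.6]
eef_rot: [3.141, -0.0, 3.141]
wrist_force: [-0.2, 0.4, -0.1]
finger_gap: 0.4
```

Request:
drive_tool(rows=[{"offset":[0,10,0],"spin":0,"jaw":0},{"offset":[0,10,0],"spin":0,"jaw":0},{"offset":[0,10,0],"spin":0,"jaw":0},{"offset":[0,10,0],"spin":0,"jaw":0},{"offset":[0,10,0],"spin":0,"jaw":0},{"offset":[0,10,0],"spin":0,"jaw":0},{"offset":[0,10,0],"spin":0,"jaw":0},{"offset":[0,5,0],"spin":0,"jaw":0}])

```text
clock: 7.85
eef_pos: [457.6, 204.3, 197.6]
eef_rot: [3.141, -0.0, 3.141]
wrist_force: [-0.6, -1.4, 0.4]
finger_gap: 0.4
```

```bash
python3 look.py pics/l4.png
```

```text
7.9 [457.69095059 204.54283435 197.63834636] [ 0.19926617  0.01548482 -0.13882068]
```

View pics/l4.png

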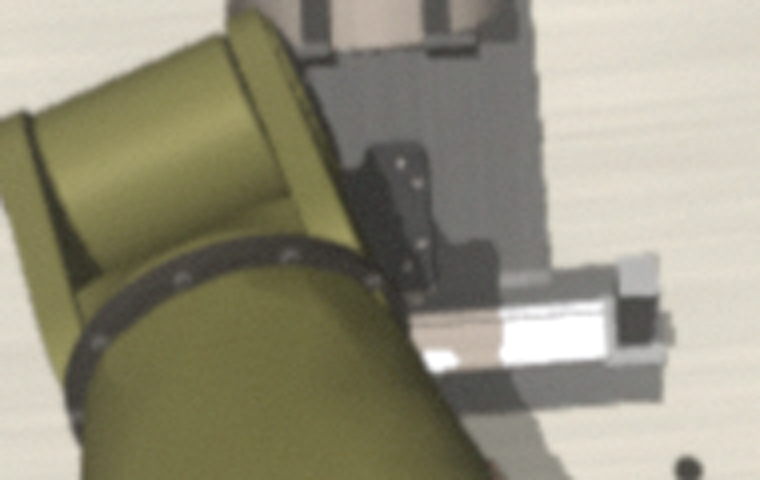

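The free end has moved out of sight under the arm, so I'll push to the stop in small rows.

Request:
drive_tool(rows=[{"offset":[0,5,0],"spin":0,"jaw":0},{"offset":[0,4,0],"spin":0,"jaw":0},{"offset":[0,4,0],"spin":0,"jaw":0},{"offset":[0,3,0],"spin":0,"jaw":0},{"offset":[0,2,0],"spin":0,"jaw":0},{"offset":[0,0,0],"spin":0,"jaw":0}])

```text
clock: 8.5
eef_pos: [457.8, 221.5, 197.7]
eef_rot: [3.141, 0.0, 3.14]
wrist_force: [0.3, 0.6, -0.1]
finger_gap: 0.7
```

Request:
drive_tool(rows=[{"offset":[0,2,0],"spin":0,"jaw":0},{"offset":[0,2,0],"spin":0,"jaw":0},{"offset":[0,2,0],"spin":0,"jaw":0}])

```text
clock: 8.8
eef_pos: [457.8, 225.2, 197.6]
eef_rot: [-3.136, -0.001, 3.14]
wrist_force: [-3.4, -39.8, 11.2]
finger_gap: 0.7
```

It hit the stop with a firm reaction, right at the predicted y≈225. I'll back off and check.

Request:
drive_tool(rows=[{"offset":[0,-4,0],"spin":0,"jaw":0},{"offset":[0,-15,0],"spin":0,"jaw":0},{"offset":[0,-25,0],"spin":0,"jaw":0},{"offset":[0,-25,0],"spin":0,"jaw":0},{"offset":[0,0,0],"spin":0,"jaw":0},{"offset":[0,0,-35],"spin":0,"jaw":0},{"offset":[0,0,-35],"spin":0,"jaw":0},{"offset":[0,0,-35],"spin":0,"jaw":0},{"offset":[0,0,0],"spin":0,"jaw":0},{"offset":[0,-30,0],"spin":0,"jaw":0},{"offset":[0,-30,0],"spin":0,"jaw":0},{"offset":[0,-30,0],"spin":0,"jaw":0},{"offset":[0,-30,0],"spin":0,"jaw":0},{"offset":[0,0,0],"spin":0,"jaw":0}])

```text
clock: 10.2
eef_pos: [457.4, 36.2, 302.1]
eef_rot: [-3.141, -0.0, 3.138]
wrist_force: [-0.4, -0.4, -0.6]
finger_gap: 0.4
```

```bash
python3 look.py pics/l5.png
```

```text
10.25 [457.41967106  37.40086378 302.14507446] [-0.00502598 -0.50055107  0.3485604 ]
430 1 [242.]
440 65 [235. 238. 240. 242. 244. 246. 266. 268. 271. 273. 275.]
450 65 [237. 238. 241. 243. 246. 248. 265. 267. 269. 271. 275.]
460 68 [237. 239. 241. 243. 245. 247. 249. 266. 268. 270. 272. 274.]
470 67 [238. 240. 242. 245. 247. 250. 264. 266. 268. 270. 272. 274.]
480 64 [239. 240. 243. 246. 248. 250. 262. 264. 267. 269. 272.]
490 66 [240. 242. 244. 246. 249. 251. 261. 263. 265. 267. 270.]
500 69 [240. 242. 245. 247. 249. 251. 260. 261. 264. 267. 268. 271.]
510 65 [242. 243. 245. 248. 250. 253. 259. 260. 263. 266. 268.]
520 59 [242. 244. 246. 248. 250. 252. 254. 260. 262. 264. 265. 268.]
530 48 [243. 245. 247. 249. 251. 254. 257. 258. 260. 262. 264. 266.]
```

View pics/l5.png

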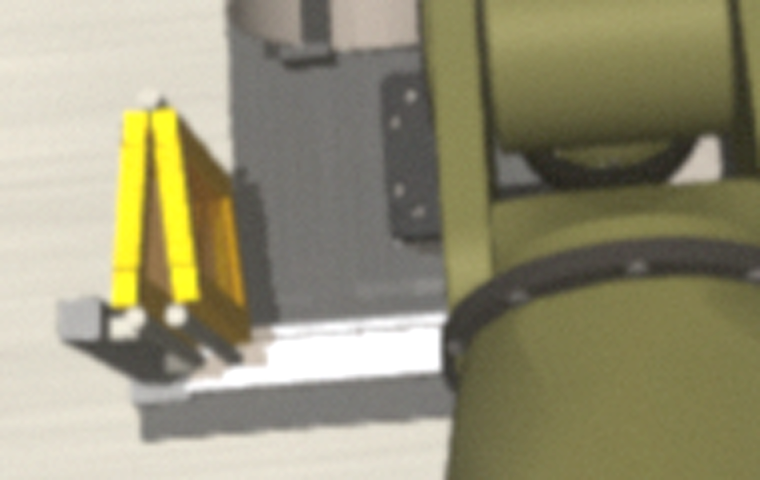

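The panels are stacked beside the left post. The outer-face slope gives θ≈1.48, and the free end is about 20 mm from the hinge, which matches the stop. I'll check that green hasn't moved, then hand in.

```bash
python3 - <<'E'
from h import *
old=cv2.imread('pics/side1.png'); c=shot('side')
g=lambda im:(lambda m:np.argwhere(m[250:].astype(bool)))(cv2.inRange(cv2.cvtColor(im,cv2.COLOR_BGR2HSV),(60,90,30),(90,255,255)))
for im in(old,c['color']): q=g(im); print(len(q),q.mean(0),q.min(0),q.max(0))
print(manip.sign_off())
E
```

```text
1596 [ 73.63157895 301.79260652] [ 16 283] [146 317]
1620 [ 72.9154321  301.62283951] [ 15 283] [146 317]
the job is handed in; nothing more can be done
None
```

The amber guard is folded back against its left-hand hinged post, as far as it will go, and the job is handed in.

- **How it was done:** I pushed the fold in with closed fingers from the robot side until it began to wedge at about 43° (16 N). I then backed out, went over the top, and pushed the second panel's far face near its free end along the track. It met the stop at about 40 N on the fingertips.
- **Amber guard:** The last image shows both panels stacked at about 1.48 rad. The free end is about 20 mm from the hinged post, which matches the stop.
- **Green guard:** Its pixels in the side view are unchanged, to within about a pixel.
- **Robot:** The arm was clear of everything, wrist force was about 0, and the clock read about 10.3 s of the 45 s allowed.

No check failed. The push to the stop peaked at about 39.8 N sideways, or 41 N in total. That was at the fingers and well below the 120 N wrist limit. The 40 N limit covers the arm and gripper body, which passed above the guard and posts throughout.

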